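# Draw a module from its magazine bay and kit it

## Task

The oblong metal-covered module sits in one bay of the two-bay magazine with no room for fingers beside it. Press down on its top with the fingertips and drag it by friction towards the open apron until it lies clear of the bay, and let go; then take it by its two long sides and lay it flat in the oblong cutout of the kit tray, fully down, and release it. Leave the tape roll in the other bay and the pot in the round cutout where they are.

Things in the scene. Friction and masses are not known exactly. Their poses are not given: they have to be found in the camera images.
- module: closed oblong module with a pale metal cover, 88 mm long (its x) by 60 mm wide (its y) by 18 mm high, about 0.16 kg. Origin: centre of its underside. It starts lying flat in one of the two magazine bays, long axis along the bay; either way round may go into the cutout. Pressing on its middle with about 5 to 15 N is enough to drag it
- magazine: fixed two-bay magazine with a polished, slippery floor (friction about 0.2), 224 (x) by 164 (y) mm. Origin: centre of its underside; x points from the open apron into the bays. Floor top at z = 5 mm. Bays: centre lines y = +38 and -38 mm, 64 mm wide, x = +7 mm (mouth) to +104 mm (closed back); walls' tops at z = 24 mm, 1 mm above the module's top
- apron (a point): point on the magazine's floor at its x = -50, y = 0 mm, same axes. The apron is flat and open at the sides, from the bay mouths to a 4 mm high cross lip 56 mm from this point towards -x. A module whose centre is level with this point is wholly out of its bay. A tall fixed bench fixture stands to the robot's right (world y below -0.22 m): pass over it with the fingertips above z = 0.35 m
- kit_tray: fixed flat tray, 118 (x) by 220 (y) by 14 mm high, with two cutouts 10 mm deep, floors at z = 4 mm. Origin: centre of its underside. Oblong cutout centred at y = -42 mm; round cutout 68 mm across centred at y = +68 mm, holding the pot
- oblong_cutout (a point): centre of the floor of the oblong cutout (on kit_tray at y = -42 mm, 4 mm up; the tray's surface is 10 mm above this point); same axes as kit_tray. Cutout 94 mm along x by 66 mm along y, with a finger recess 48 mm wide (x) that reaches 25 mm outward at the middle of both long sides, as deep as the cutout
- tape_roll: bystander: round black roll of tape, 60 mm across, 19 mm high, lying in the other bay. Origin: centre of its underside
- pot: bystander: round black open pot, 62 mm across, 42 mm high, in the round cutout. Origin: centre of its underside
There are look-alikes about, which are no part of the job. Several things look just like the module: the one meant starts nearest to the robot's base.

How it is judged:
By the outcome, as a careful person would: the job done as asked, in the order asked, and still so for the second after the job is handed in, with the robot touching nothing.
It also fails if it takes over 54 s, if anything falls off the work surface, if the arm or the gripper's body presses on something with over 40 N, if the wrist force passes 120 N, or if a joint passes its speed limit or range.

## Robot

A 6-joint arm with a two-finger parallel gripper is mounted at the origin on a cart in front of the work surface, level with it; the furniture and walls round the work are solid. World frame = base frame: x ahead of the robot, y to its left, z up, the work surface at z = 0. Lengths are in m, angles in rad, forces in N, time in s.
With the tool pointing down it reaches from about 0.3 to 0.875 m from the base axis. Payload 6.4 kg.
Tool frame: the origin (TCP) lies on the centre line of the jaws, within the pads' length; the fingertips stand 25 mm ahead of it and the grasp point (between the pads) lies 6 mm ahead of it (ctrl.tips_ahead is the z of the fingertips in the tool frame, in m); z points along the fingers, x is the direction in which the jaws open and shut, and the axes are right-handed (so a half turn about z gives the same grasp; the last joint's range is limited). The gripper opens to 85 mm and grips with 20 to 120 N. Pads are 22 mm wide; open, the fingers measure 114 mm over their backs; the gripper's body (76 mm by 85 mm) begins 54 mm behind the grasp point. The pads swing forward as they close: fully open they stand 13 mm farther back than shut.
Start: joints at [0.962, 0.181, 1.607, -0, 1.354, -0.206], TCP at [0.225, 0.529, 0.256] pointing down, gripper open.
Joint ranges: [-2.99, 2.99], [-0.89, 2.07], [0.3, 2.58], [-1.14, 4.28], [0, 2.63], [-3.12, 3.12]. Speed limits (rad/s): [2.57, 2.57, 3.01, 3.14, 3.14, 3.14].

## Interface

Orientations are given as a unit quaternion [w, x, y, z].
In Python, from bench import ctrl gives the robot as it stands.
- The arm moves only by the shell command python3 -m pendant 'ROWS'. ROWS is JSON, a list that holds one entry, the list of rows, each a list of 7 numbers: the shift along the tool's x, y, z in m, then the turn, a rotation vector about the tool's x, y, z in rad, then the closure, from -1 (fully open) to 1 (shut). A call has 1 to 10 rows; each row shifts and turns the commanded pose from where the row before left it, along the tool's axes as they then stand; what a row does not reach is not made up. A row lasts 1/10 s, in which the tool goes at most 50 mm and 8.59 degrees, less where a joint would pass 70% of its speed; a pose out of reach is approached as far as the arm can. A call with a gripper value outside its range is refused whole. The fingers move at their own pace and stop on an object; the grip force is fixed at half the most. Time passes only in rows, so rows that do not move let the fingers close. It gives the time, the measured TCP pose, the force and the opening at its end, in the units of the state.
- ctrl.get_obs(): the state, without advancing time (a new reading comes with each control period).
- ctrl.camera(name): name is "side" or "top" or "wrist"; returns (picture, depth): 400x640x3 uint8, red, green, blue; 400x640 float32, m along the optical axis (not along the pixel's ray), 0 where there is no reading.
- ctrl.calibration(name): a dict with "fov_y" (degrees; the focal length in pixels is half the picture's height over the tangent of half this angle, whatever the lens; pixels are square), "cx", "cy" (the principal point, pixels), "camera_from_world" (4x4, takes a point from world to camera coordinates). Camera axes: x right, y down, z forward; pixel columns grow to the right and rows downward; lengths in m; the calibration is good to about 2 mm. A picture is of the moment at which its call begins: read the wrist's pose just before it. calibration takes no time and is no camera call; for the wrist camera it gives the pose at the moment of the call.
- ctrl.hand_in(): hands the job in, once; it reports no verdict.
The state is a dict: "time_s": time; "q": joint angles; "dq": joint speeds; "joint_efforts": joint torques, N m; "eef_pos": TCP position; "eef_rot": TCP orientation; "wrist_force": force on the tool from outside, world axes, zero at the start; "torque": the same for the moment, N m; "opening": opening from 0.0 (shut) to 1.0 (fully open).
Only numpy, scipy, OpenCV 4.12 (cv2) and the standard library are available. Lean on these libraries where they do the work, as an engineer would, in place of code of your own. Each camera call takes 0.05 s, during which the arm holds its last target.

## Working session

There is one attempt and no reset: what is moved stays moved. The work goes in short steps, Python scripts to look and compute and a shell command to move; the robot and the scene stay as the last step left them, time stands still between calls to the robot, and variables do not carry over. Pictures are saved under pics/ and viewed, and the job is handed in when it is done.

```bash
ls; mkdir -p pics; cat > h.py <<'E'
import numpy as np, cv2
from bench import ctrl
def snap(n,f):
    c=ctrl.calibration(n); p,d=ctrl.camera(n)
    cv2.imwrite(f'pics/{f}.png',p[:,:,::-1]); np.savez(f'pics/{f}.npz',p=p,d=d,T=c['camera_from_world'],f=200/np.tan(np.radians(c['fov_y'])/2),cx=c['cx'],cy=c['cy'])
def load(f): return np.load(f'pics/{f}.npz')
def ray(L,u,v):
    T=L['T'];R=T[:3,:3];o=-R.T@T[:3,3]
    return o,R.T@np.array([(u-L['cx'])/L['f'],(v-L['cy'])/L['f'],1.])
def atz(L,u,v,z):
    o,d=ray(L,u,v);return o+d*(z-o[2])/d[2]
def dep(L,u,v):
    o,d=ray(L,u,v);return o+d*np.median([x for x in L['d'][int(v)-1:int(v)+2,int(u)-1:int(u)+2].ravel() if x>0])
def crop(f,x0,y0,x1,y1,s,out):
    p=load(f)['p'][y0:y1,x0:x1,::-1]; cv2.imwrite(f'pics/{out}.png',cv2.resize(p,None,fx=s,fy=s,interpolation=cv2.INTER_CUBIC))
E
python3 - <<'E'
from h import *
for n in("top","side"): snap(n,n+"0"); c=ctrl.calibration(n); print(c)
o=ctrl.get_obs(); print(o, ctrl.tips_ahead)
E
```

```text
pics
{'fov_y': 48.836998346576934, 'cx': 317.1717125485373, 'cy': 198.25077593603652, 'camera_from_world': array([[-0.13527995, -0.99079537, -0.00488571,  0.35386284],
       [-0.96577657,  0.13296214, -0.22270316,  0.58245991],
       [ 0.22130287, -0.02540877, -0.97487406,  0.99037204],
       [ 0.        ,  0.        ,  0.        ,  1.        ]])}
{'fov_y': 48.305192817776565, 'cx': 316.4801881462296, 'cy': 199.1584953306107, 'camera_from_world': array([[ 0.98796716, -0.15462019, -0.00367141, -0.56071417],
       [-0.08513136, -0.52383367, -0.84755586,  0.25355535],
       [ 0.12912604,  0.83766991, -0.53069349,  0.88425647],
       [ 0.        ,  0.        ,  0.        ,  1.        ]])}
{'time_s': 0.1, 'q': array([ 9.61714293e-01,  1.81494520e-01,  1.60791902e+00, -1.59846653e-05,
        1.35381804e+00, -2.06272764e-01]), 'dq': array([ 0.00039101, -0.00164537, -0.00331624, -0.00097723,  0.00028357,
        0.00010479]), 'joint_efforts': array([ 9.23899970e-04, -4.45870328e+01, -3.52240098e+01, -8.86578619e-05,
        3.99415410e-03,  1.70920696e-06]), 'eef_pos': array([0.22510126, 0.52859584, 0.25545328]), 'eef_rot': array([ 3.09474480e-04,  8.34266204e-01,  5.51361251e-01, -7.58821044e-04]), 'wrist_force': array([ 0.2769869 , -0.4679596 , -0.23126821]), 'torque': array([-0.01852524,  0.03758077,  0.01496114]), 'opening': 1.000926309499196} 0.025
```

View pics/top0.png

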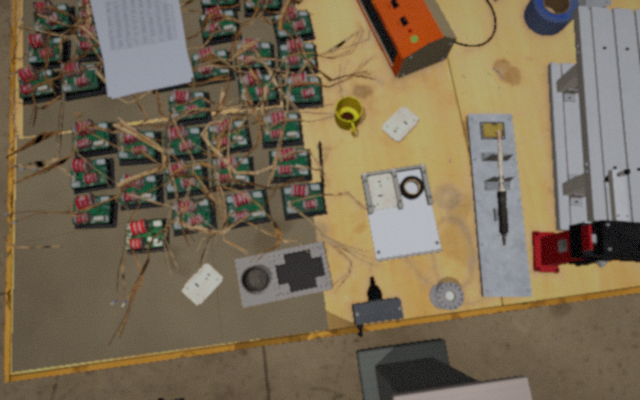

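View pics/side0.png

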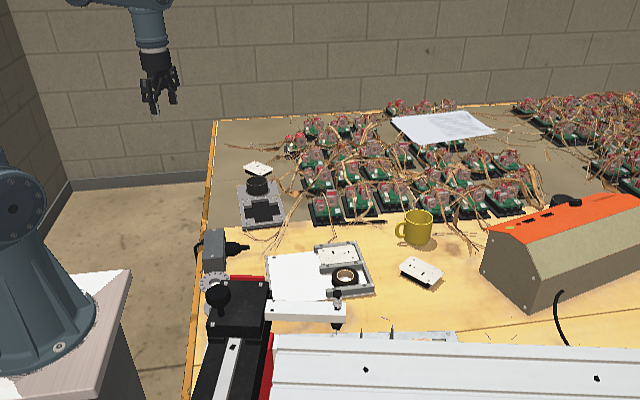

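```bash
python3 - <<'E'
from h import *
L=load('top0');S=load('side0')
for n,(u,v) in dict(A=(201,284),B=(400,124),C=(381,190),mag1=(364,172),mag2=(424,165),mag3=(440,249),mag4=(378,259),tray1=(236,259),tray2=(322,242),tray3=(331,289),tray4=(243,305),roll=(412,187)).items():
    print(n,dep(L,u,v).round(3),np.linalg.norm(dep(L,u,v)[:2]).round(3))
crop('top0',340,140,470,270,4.5,'c1'); crop('top0',170,230,345,320,4.5,'c2')
crop('side0',225,150,460,320,3.4,'c3')
E
```

```text
A [0.464 0.576 0.018] 0.74
B [0.804 0.029 0.016] 0.805
C [0.635 0.108 0.02 ] 0.644
mag1 [ 0.694  0.14  -0.003] 0.708
mag2 [ 0.684 -0.011  0.023] 0.684
mag3 [ 0.47  -0.014  0.004] 0.47
mag4 [0.467 0.142 0.005] 0.488
tray1 [0.513 0.488 0.012] 0.708
tray2 [0.527 0.273 0.003] 0.594
tray3 [0.41  0.267 0.01 ] 0.49
tray4 [0.402 0.482 0.011] 0.627
roll [0.636 0.026 0.004] 0.636
```

View pics/c1.png

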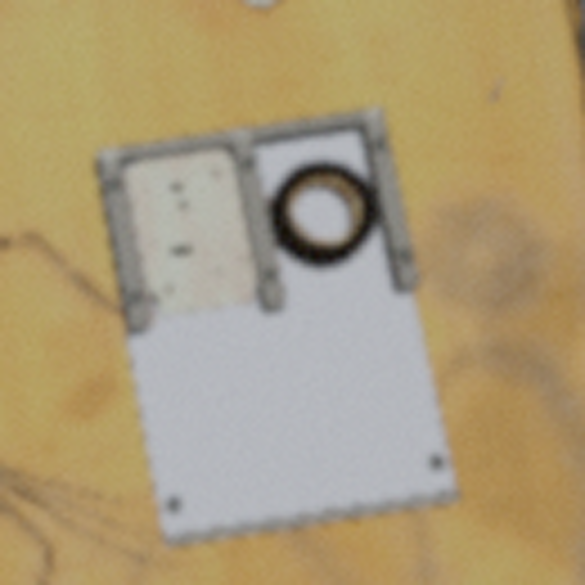

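View pics/c2.png

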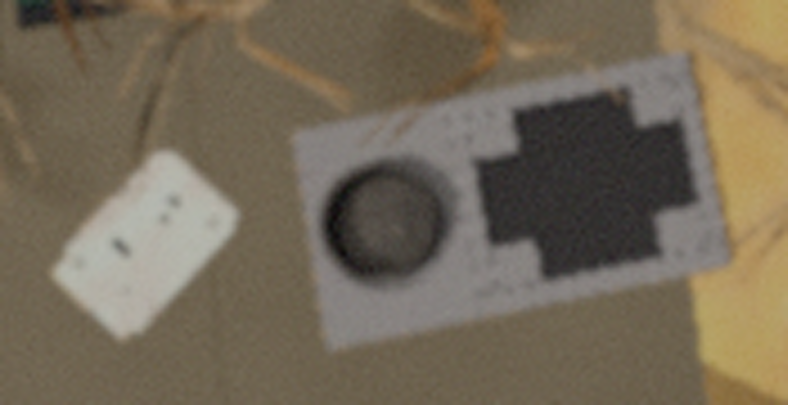

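View pics/c3.png

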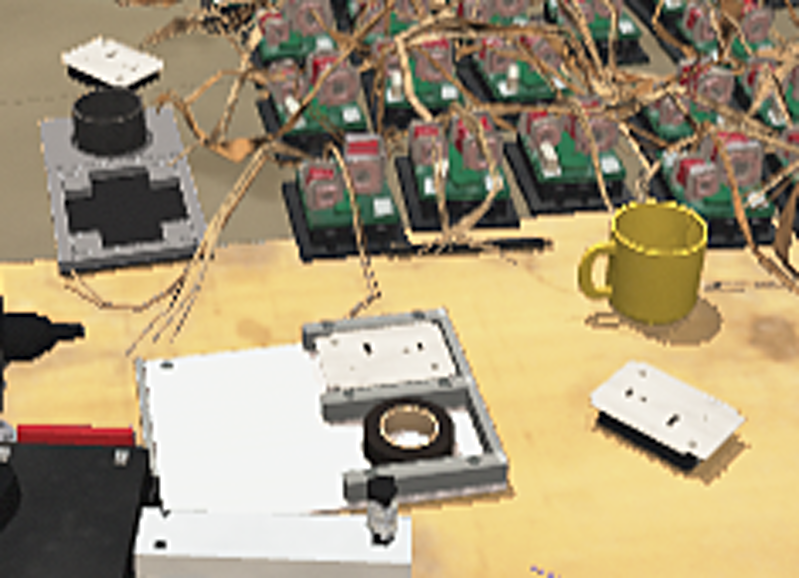

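Candidates: A (201,284) beside the tray at 0.74 m from the base, B (400,124) near the mug at 0.81 m, and C (381,190) in the magazine's left bay at 0.64 m. C fits, as the nearest one and the only one lying in a bay. The crop confirms it: a pale cover between the bay walls, with the tape roll in the right bay. Next I fit the magazine and tray poses.

```bash
cat >> h.py <<'E'
def fit(model,world):
    m=np.array(model)[:,:2];w=np.array(world)[:,:2];mc=m.mean(0);wc=w.mean(0)
    a=m-mc;b=w-wc;th=np.arctan2((a[:,0]*b[:,1]-a[:,1]*b[:,0]).sum(),(a*b).sum())
    R=np.array([[np.cos(th),-np.sin(th)],[np.sin(th),np.cos(th)]]);t=wc-R@mc
    return th,R,t,(m@R.T+t-w)
def goal(x,y,z,yaw):
    "shift in tool frame & turn from present"
    from scipy.spatial.transform import Rotation as Ro
    o=ctrl.get_obs();q=o['eef_rot'];R=Ro.from_quat([q[1],q[2],q[3],q[0]])
    # goal: tool z down, tool x at world yaw
    c,s=np.cos(yaw),np.sin(yaw);G=Ro.from_matrix(np.array([[c,s,0],[s,-c,0],[0,0,-1]]))
    print('shift',R.inv().apply(np.array([x,y,z])-o['eef_pos']).round(4),'turn',(R.inv()*G).as_rotvec().round(4),'t',o['time_s'],o['eef_pos'].round(4),'F',o['wrist_force'].round(1),'op',round(o['opening'],3))
E
python3 - <<'E'
from h import *
L=load('top0')
P=lambda c,x0,y0,z:atz(L,x0+c[0]/4.5,y0+c[1]/4.5,z)
mod=[(-112,-82),(-112,82),(112,82),(112,-82)]
w=[P((458,492),340,140,.009),P((168,540),340,140,.009),P((97,150),340,140,.024),P((380,108),340,140,.024)]
th,R,t,r=fit(mod,np.array(w)*1000);print('mag',np.degrees(th),t,r.round(1))
print('mod',R@[60,38]+t,'drag end',R@[-50,38]+t)
c=[P(x,340,140,.023) for x in((133,163),(232,148),(255,305),(155,318))];print(np.mean(c,0),[x.round(3) for x in c])
tr=[P(x,170,230,.014) for x in ((293,130),(688,55),(730,262),(330,350))]
th2,R2,t2,r2=fit([(59,110),(59,-110),(-59,-110),(-59,110)],np.array(tr)*1000);print('tray',np.degrees(th2),t2,r2.round(1),'cut',R2@[0,-42]+t2)
goal(.56,.1,.30,th+np.pi/2)
E
```

```text
mag 1.3294222079757885 [575.51533717  66.67155409] [[-2.9 -1.1]
 [-2.5  1.3]
 [ 2.   0.9]
 [ 3.3 -1. ]]
mod [634.61755972 106.05336829] drag end [524.64716873 103.50128989]
[0.62910295 0.10445349 0.023     ] [array([0.674, 0.131, 0.023]), array([0.675, 0.075, 0.023]), array([0.584, 0.078, 0.023]), array([0.584, 0.134, 0.023])]
tray 3.7003777046314745 [461.43157791 376.53343304] [[-0.4  0.5]
 [ 2.4 -0.6]
 [-2.2 -1.3]
 [ 0.2  1.4]] cut [464.14221115 334.62099494]
shift [-0.2631  0.4761 -0.0443] turn [-0.0007  0.0015 -0.426 ] t 0.1 [0.2251 0.5286 0.2555] F [ 0.3 -0.5 -0.2] op 1.001
```

```bash
python3 -m pendant '[[[0,0,-0.02,0,0,-0.14,1],[0,0,-0.02,0,0,-0.14,1],[0,0,0,0,0,-0.146,1],[0,0,0,0,0,0,1]]]'; python3 - <<'E'
from h import *
goal(.56,.1,.30,np.radians(91.3))
E
```

```text
time_s: 0.5
eef_pos: [0.2254, 0.5291, 0.2966]
eef_rot: [-0.0, 0.698, 0.716, 0.0]
wrist_force: [-0.5, 0.7, 0.1]
opening: 0.329
shift [-0.4371  0.324  -0.0035] turn [ 0.0003 -0.0004  0.0018] t 0.5 [0.2254 0.5291 0.2966] F [-0.5  0.7  0.1] op 0.329
```

```bash
python3 -m pendant '[[[-0.034,0.025,0,0,0,0,1],[-0.034,0.025,0,0,0,0,1],[-0.034,0.025,0,0,0,0,1],[-0.034,0.025,0,0,0,0,1],[-0.034,0.025,0,0,0,0,1],[-0.034,0.025,0,0,0,0,1],[-0.034,0.025,0,0,0,0,1],[-0.034,0.025,0,0,0,0,1],[-0.034,0.025,0,0,0,0,1],[-0.034,0.025,0,0,0,0,1]]]'; python3 -m pendant '[[[-0.034,0.025,0,0,0,0,1],[-0.034,0.025,0,0,0,0,1],[-0.029,0.024,0,0,0,0,1],[0,0,0,0,0,0,1],[0,0,0,0,0,0,1]]]'; python3 - <<'E'
from h import *
goal(.56,.1,.30,np.radians(91.3)); snap('wrist','w1'); snap('top','top1')
print(load('w1')['T'])
E
```

```text
time_s: 1.5
eef_pos: [0.4835, 0.1933, 0.2954]
eef_rot: [-0.0, 0.701, 0.714, -0.001]
wrist_force: [0.5, -0.1, -0.5]
opening: 0.001
time_s: 2.0
eef_pos: [0.559, 0.0991, 0.295]
eef_rot: [-0.001, 0.701, 0.714, -0.001]
wrist_force: [0.1, 0.6, -0.1]
opening: -0.0
shift [ 0.0009  0.001  -0.005 ] turn [-0.0026 -0.0005 -0.0042] t 2.0 [0.559  0.0991 0.295 ] F [ 0.1  0.6 -0.1] op -0.0
[[-1.73608129e-02  9.99849289e-01 -2.62959572e-05 -8.78495501e-02]
 [ 9.65057956e-01  1.67635934e-02  2.61499758e-01 -5.84026191e-01]
 [ 2.61460788e-01  4.51447123e-03 -9.65203541e-01  2.69270725e-01]
 [ 0.00000000e+00  0.00000000e+00  0.00000000e+00  1.00000000e+00]]
```

View pics/w1.png

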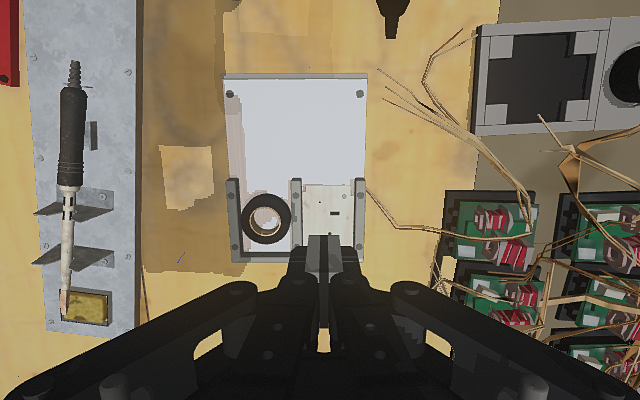

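The wrist view shows the magazine (corners about (223,74), (367,74), (365,260), (230,262)), the module at about (330,205), the roll at (266,217) and the oblong cutout at (540,78).

```bash
python3 - <<'E'
from h import *
crop('w1',215,60,380,270,2.8,'c4');crop('w1',465,10,640,140,4.5,'c5')
E
```

```text
(no output)
```

View pics/c4.png

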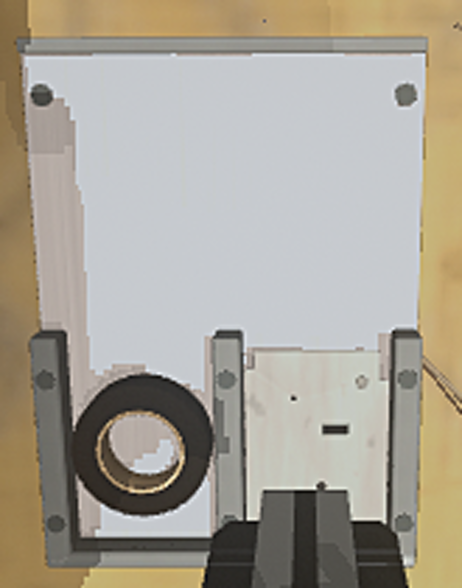

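View pics/c5.png

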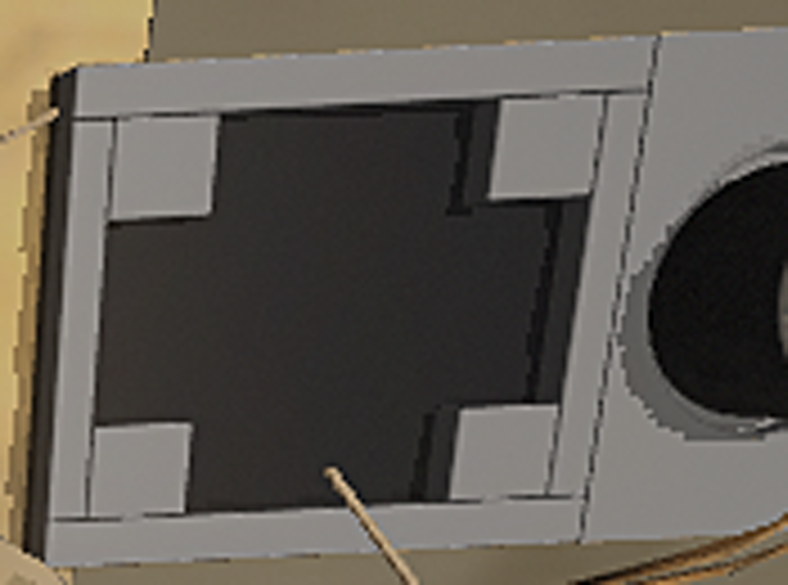

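```bash
python3 - <<'E'
from h import *
L=load('w1')
P=lambda c,z:atz(L,215+c[0]/2.8,60+c[1]/2.8,z)*1000
Q=lambda c,z:atz(L,465+c[0]/4.5,10+c[1]/4.5,z)*1000
w=[P((20,40),.009),P((427,38),.009),P((48,567),.024),P((415,567),.024)]
th,R,t,r=fit([(-112,-82),(-112,82),(112,-82),(112,82)],w);print('mag',np.degrees(th),t,r.round(1))
e=[P((247,351),.023),P((385,350),.023)];print('module front edge',[R.T@(x[:2]-t) for x in e],e)
m=[P((231,331),.024),P((405,331),.024)];print('mouth', [R.T@(x[:2]-t) for x in m])
print('dot,slot in mag', [R.T@(P(x,.023)[:2]-t) for x in((293,398),(335,430),(320,487))])
w=[Q(c,.014) for c in((213,214),(489,198),(191,424),(458,408),(77,67),(47,566))]
th2,R2,t2,r2=fit([(-24,-33),(-24,33),(24,-33),(24,33),(-59,-68),(59,-68)],w);print('cut',np.degrees(th2),t2,r2.round(1))
for f,p in (('w1',(300,130)),('w1',(335,200)),('w1',(295,230)),('w1',(535,80)),('w1',(595,30))): print(p,dep(L,*p).round(4))
print('mod c',R@[60,38]+t,'end',R@[-50,38]+t)
T=load('top1')
E
```

```text
mag 1.0283276325651147 [573.77801515  65.91033803] [[-1.3 -1.3]
 [-0.7  1.1]
 [ 1.  -0.7]
 [ 0.9  1. ]]
module front edge [array([12.99557673,  8.2660748 ]), array([12.60040046, 65.75904878])] [array([586.62314978,  74.40830976,  23.        ]), array([585.19622573, 131.88493204,  23.        ])]
mouth [array([4.24632097, 1.85017949]), array([ 4.28804666, 73.76461371])]
dot,slot in mag [array([33.42021263, 27.36202362]), array([47.64311793, 45.20829648]), array([73.61069646, 38.91653417])]
cut 3.873955244741608 [464.17457504 334.82733165] [[ 0.2 -0.2]
 [ 0.5 -0.2]
 [-0.8  0.6]
 [-0.3  0.7]
 [-0.6 -0.2]
 [ 0.9 -0.7]]
(300, 130) [0.5244 0.0695 0.0054]
(335, 200) [0.6038 0.112  0.0227]
(295, 230) [0.6421 0.0646 0.0236]
(535, 80) [0.4642 0.3351 0.0039]
(595, 30) [0.4134 0.384  0.0141]
mod c [633.08637571 104.98102228] end [523.10409184 103.00688094]
```

```bash
python3 - <<'E'
from h import *
goal(.631,.1045,.08,np.radians(91.03))
E
```

```text
shift [0.0023 0.0729 0.2155] turn [-0.0017 -0.0005  0.0041] t 2.1 [0.5585 0.1004 0.2956] F [ 0.9 -0.1  0.3] op -0.001
```

```bash
python3 -m pendant '[[[0.002,0.024,0.04,0,0,0.004,1],[0,0.024,0.04,0,0,0,1],[0,0.025,0.04,0,0,0,1],[0,0,0.04,0,0,0,1],[0,0,0.035,0,0,0,1],[0,0,0.02,0,0,0,1],[0,0,0,0,0,0,1],[0,0,0,0,0,0,1]]]';python3 - <<'E'
from h import *
goal(.631,.1045,.048,np.radians(91.03)); snap('wrist','w2')
E
```

```text
time_s: 2.9
eef_pos: [0.6321, 0.1043, 0.0818]
eef_rot: [-0.0, 0.7, 0.714, 0.0]
wrist_force: [-0.4, 0.0, 0.2]
opening: -0.002
shift [ 0.0002 -0.0011  0.0338] turn [-0.0001 -0.0001  0.0021] t 2.9 [0.6321 0.1043 0.0818] F [-0.4  0.   0.2] op -0.002
```

View pics/w2.png

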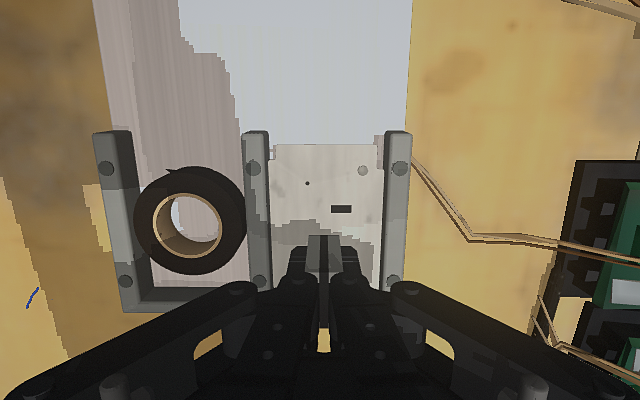

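The closed fingers, centred at column 325, are in line with the module, whose front edge spans columns 272 to 385 at row 145. I'm descending now.

```bash
python3 -m pendant '[[[0,0,0.015,0,0,0,1],[0,0,0.01,0,0,0,1],[0,0,0.004,0,0,0,1],[0,0,0.002,0,0,0,1],[0,0,0,0,0,0,1]]]';python3 -m pendant '[[[0,0,0.001,0,0,0,1],[0,0,0.001,0,0,0,1],[0,0,0,0,0,0,1]]]'
```

```text
time_s: 3.45
eef_pos: [0.6322, 0.1031, 0.0499]
eef_rot: [-0.0, 0.7, 0.714, -0.0]
wrist_force: [-0.8, 0.5, 0.6]
opening: 0.001
time_s: 3.75
eef_pos: [0.6325, 0.1031, 0.0484]
eef_rot: [0.0, 0.7, 0.714, 0.0]
wrist_force: [1.0, -0.5, 0.3]
opening: 0.002
```

```bash
python3 -m pendant '[[[0,0,0.001,0,0,0,1],[0,0,0,0,0,0,1]]]';python3 -m pendant '[[[0,0,0.0005,0,0,0,1],[0,0,0,0,0,0,1]]]';python3 -m pendant '[[[0,0,0.0005,0,0,0,1],[0,0,0,0,0,0,1]]]'
```

```text
time_s: 3.95
eef_pos: [0.6328, 0.1031, 0.0481]
eef_rot: [0.0, 0.7, 0.714, 0.0]
wrist_force: [-1.3, 0.0, 4.7]
opening: -0.002
time_s: 4.15
eef_pos: [0.633, 0.1032, 0.0481]
eef_rot: [0.0, 0.7, 0.714, 0.0]
wrist_force: [-2.3, -0.3, 8.6]
opening: -0.009
time_s: 4.35
eef_pos: [0.6332, 0.1032, 0.0481]
eef_rot: [0.001, 0.7, 0.714, 0.001]
wrist_force: [-2.5, -0.7, 10.7]
opening: -0.002
```

```bash
python3 -m pendant '[[[0,-0.002,0,0,0,0,1],[0,-0.003,0,0,0,0,1],[0,-0.003,0,0,0,0,1],[0,-0.004,0,0,0,0,1],[0,-0.004,0,0,0,0,1],[0,-0.004,0,0,0,0,1],[0,0,0,0,0,0,1]]]'; python3 - <<'E'
from h import *
snap('wrist','w3')
E
```

```text
time_s: 5.05
eef_pos: [0.614, 0.1027, 0.0481]
eef_rot: [0.002, 0.7, 0.714, 0.001]
wrist_force: [-0.2, -0.8, 6.2]
opening: 0.001
```

View pics/w3.png

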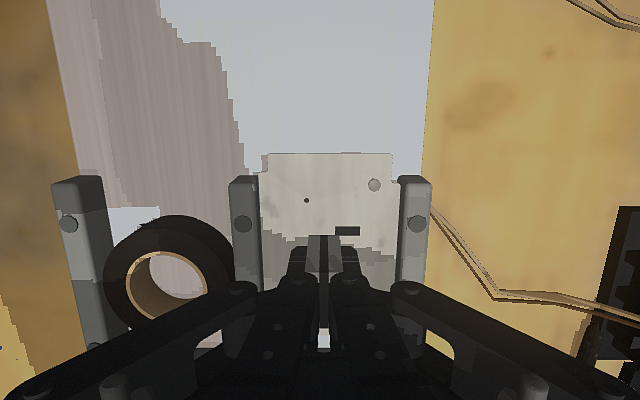

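The module is moving: its front edge, at row 153, is now past the wall ends at row 178. The force has eased to 6 N, so I'll press a little more and carry on.

```bash
python3 -m pendant '[[[0,-0.002,0.0005,0,0,0,1],[0,-0.004,0,0,0,0,1],[0,-0.005,0,0,0,0,1],[0,-0.005,0,0,0,0,1],[0,-0.005,0,0,0,0,1],[0,-0.005,0,0,0,0,1],[0,-0.004,0,0,0,0,1]]]';python3 -m pendant '[[[0,-0.004,0.0002,0,0,0,1],[0,-0.005,0,0,0,0,1],[0,-0.005,0,0,0,0,1],[0,-0.005,0,0,0,0,1],[0,-0.005,0,0,0,0,1],[0,-0.005,0,0,0,0,1]]]'; python3 - <<'E'
from h import *
snap('wrist','w4')
E
```

```text
time_s: 5.8
eef_pos: [0.585, 0.1021, 0.0481]
eef_rot: [0.002, 0.7, 0.714, 0.002]
wrist_force: [3.0, 0.7, 6.8]
opening: -0.002
time_s: 6.4
eef_pos: [0.5565, 0.1015, 0.0481]
eef_rot: [0.003, 0.7, 0.714, 0.003]
wrist_force: [3.2, -0.4, 9.4]
opening: -0.006
```

View pics/w4.png

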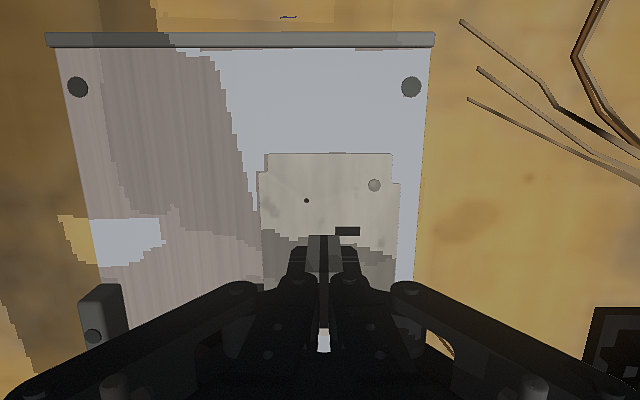

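No slip: the module keeps its place under the fingers, front edge at row 153 in both pictures. About 36 mm remain.

```bash
python3 -m pendant '[[[0,-0.004,0.0002,0,0,0,1],[0,-0.005,0,0,0,0,1],[0,-0.005,0,0,0,0,1],[0,-0.005,0,0,0,0,1],[0,-0.005,0,0,0,0,1],[0,-0.005,0,0,0,0,1],[0,-0.004,0,0,0,0,1],[0,-0.003,0,0,0,0,1],[0,0,0,0,0,0,1]]]'; python3 - <<'E'
from h import *
snap('wrist','w5')
L=load('w5');o=ctrl.get_obs();print(o['eef_pos'],o['wrist_force'])
a=atz(L,265,154,.023);b=atz(L,394,154,.023);print(a,b)
t=np.array([573.8,65.9]);th=np.radians(1.03);R=np.array([[np.cos(th),-np.sin(th)],[np.sin(th),np.cos(th)]])
print([R.T@(x[:2]*1000-t) for x in(a,b)])
E
```

```text
time_s: 7.35
eef_pos: [0.5206, 0.1008, 0.048]
eef_rot: [0.003, 0.7, 0.714, 0.002]
wrist_force: [1.8, -0.0, 11.6]
opening: -0.001
[0.52063481 0.10077964 0.04803556] [ 1.45662264 -0.17061709 11.69411737]
[0.47501774 0.07411933 0.023     ] [0.47404534 0.12771711 0.023     ]
[array([-98.61854568,   9.99370112]), array([-98.62731999,  63.60030766])]
```

View pics/w5.png

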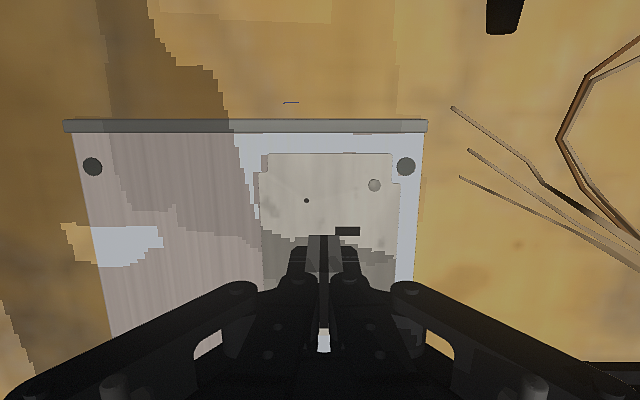

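The front edge is at about -97 mm and the centre near -53 mm, level with the apron point and short of the lip. I'll lift off, open and look.

```bash
python3 -m pendant '[[[0,0,-0.005,0,0,0,1],[0,0,-0.03,0,0,0,1],[0,0.01,-0.04,0,0,0,-1],[0,0.02,-0.04,0,0,0,-1],[0,0.03,-0.04,0,0,0,-1],[0,0.03,-0.02,0,0,0,-1],[0,0,0,0,0,0,-1],[0,0,0,0,0,0,-1]]]'; python3 - <<'E'
from h import *
snap('wrist','w6');snap('top','top6');print(ctrl.get_obs()['eef_pos'])
crop('w6',215,30,415,230,3,'c6')
E
```

```text
time_s: 8.2
eef_pos: [0.607, 0.1026, 0.2199]
eef_rot: [-0.0, 0.7, 0.714, -0.0]
wrist_force: [0.5, 0.8, -1.1]
opening: 0.994
[0.60539623 0.10275186 0.2182738 ]
```

View pics/w6.png

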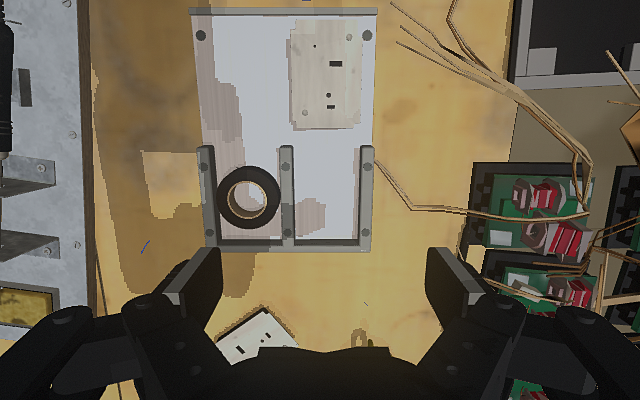

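View pics/c6.png

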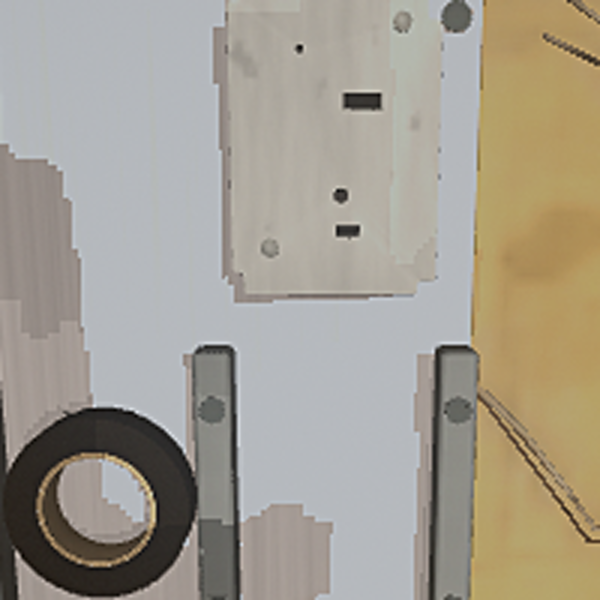

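```bash
python3 - <<'E'
from h import *
for n in('w6','top6'):
    L=load(n);v,u=np.mgrid[0:400,0:640];d=L['d'];T=L['T'];R=T[:3,:3]
    c=np.stack([(u-L['cx'])/L['f']*d,(v-L['cy'])/L['f']*d,d],-1)-T[:3,3]
    w=c@R
    lo=.017 if n=='w6' else .014
    m=(d>0)&(w[...,2]>lo)&(w[...,2]<.035)&(w[...,0]>.465)&(w[...,0]<.575)&(w[...,1]>.055)&(w[...,1]<.15)
    p=w[m];print(n,m.sum(),np.median(p[:,2]),p.min(0),p.max(0),cv2.minAreaRect((p[:,:2]*1000).astype(np.float32)))
L=load('w6')
for c in((289,75),(361,75),(326,20),(326,128.5)): print(c,atz(L,*c,.023)*1000)
T=load('top6');crop('top6',350,180,450,270,6,'c7')
E
```

```text
w6 7360 0.022890754209064577 [0.47388183 0.07120396 0.01973884] [0.56271139 0.1324698  0.02621791] ((518.25537109375, 101.64236450195312), (88.28785705566406, 60.7979850769043), 0.8571505546569824)
top6 867 0.02128535527901476 [0.47455775 0.07166759 0.01528458] [0.56401087 0.13345241 0.02757581] ((519.4035034179688, 102.41659545898438), (89.01040649414062, 61.599525451660156), 0.9042522311210632)
(289, 75) [518.42462016  69.56297709  23.        ]
(361, 75) [517.29951135 131.93502177  23.        ]
(326, 20) [474.47074893 100.74895264  23.        ]
(326, 128.5) [563.49225703 102.53002078  23.        ]
```

View pics/c7.png

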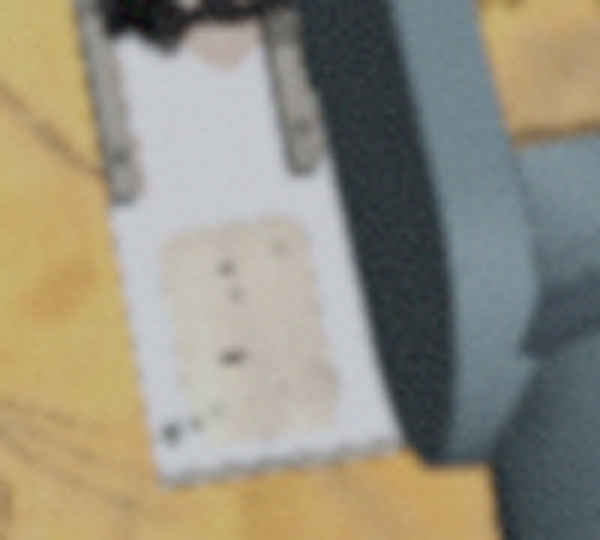

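Both views agree: centre (0.518, 0.102), yaw 0.9°, top at 23 mm. Now I grasp it.

```bash
python3 - <<'E'
from h import *
goal(.5185,.1018,.08,np.radians(90.9))
E
```

```text
shift [ 0.0007 -0.0863  0.1386] turn [-0.0043 -0.0002  0.0036] t 8.3 [0.6054 0.1028 0.2183] F [-0.7 -0.1 -0.7] op 1.001
```

```bash
python3 -m pendant '[[[0.0007,-0.028,0.02,0,0,0.003,-1],[0,-0.03,0.03,0,0,0,-1],[0,-0.028,0.035,0,0,0,-1],[0,0,0.035,0,0,0,-1],[0,0,0.02,0,0,0,-1],[0,0,0,0,0,0,-1],[0,0,0,0,0,0,-1]]]'; python3 - <<'E'
from h import *
goal(.5185,.1018,.031,np.radians(90.9));snap('wrist','w7')
E
```

```text
time_s: 9.0
eef_pos: [0.5202, 0.102, 0.0799]
eef_rot: [-0.001, 0.701, 0.713, -0.001]
wrist_force: [0.9, -0.7, 0.4]
opening: 1.003
shift [-0.0001 -0.0016  0.0489] turn [-0.0023 -0.0001  0.0006] t 9.0 [0.5202 0.102  0.0799] F [ 0.9 -0.7  0.4] op 1.003
```

View pics/w7.png

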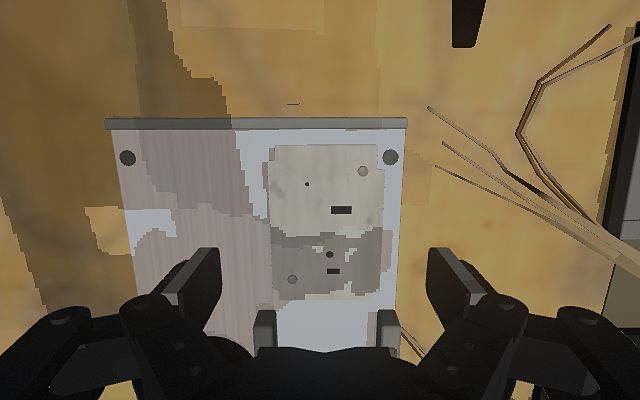

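The open pads at columns 208 and 440 straddle the module (268 to 384), centred to within a couple of pixels. I'm lowering and closing.

```bash
python3 -m pendant '[[[0,-0.0015,0.015,0,0,0,-1],[0,0,0.02,0,0,0,-1],[0,0,0.01,0,0,0,-1],[0,0,0.004,0,0,0,-1],[0,0,0,0,0,0,-1]]]'; python3 -m pendant '[[[0,0,0,0,0,0,-0.6],[0,0,0,0,0,0,-0.4],[0,0,0,0,0,0,-0.2],[0,0,0,0,0,0,0.2],[0,0,0,0,0,0,1],[0,0,0,0,0,0,1],[0,0,0,0,0,0,1]]]';  python3 - <<'E'
from h import *
snap('wrist','w8')
E
```

```text
time_s: 9.55
eef_pos: [0.5201, 0.1018, 0.0317]
eef_rot: [0.0, 0.701, 0.713, 0.0]
wrist_force: [-0.3, 0.4, -0.4]
opening: 1.002
time_s: 10.25
eef_pos: [0.521, 0.1019, 0.033]
eef_rot: [0.001, 0.701, 0.713, 0.001]
wrist_force: [-2.1, -0.8, 7.8]
opening: 0.68
```

View pics/w8.png

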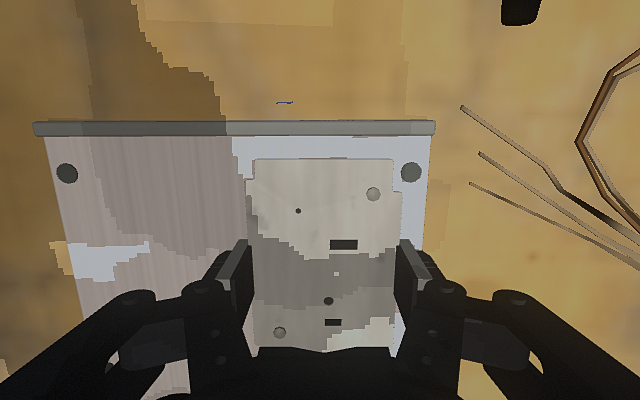

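Gripped, with the opening at 0.68 (about 58 mm). Lifting.

```bash
python3 -m pendant '[[[0,0,-0.005,0,0,0,1],[0,0,-0.015,0,0,0,1],[0,0,-0.03,0,0,0,1],[0,0,-0.03,0,0,0,1],[0,0,-0.02,0,0,0,1],[0,0,0,0,0,0,1],[0,0,0,0,0,0,1]]]'; python3 - <<'E'
from h import *
snap('wrist','w9'); goal(.4642,.3348,.13,np.radians(93.87))
E
```

```text
time_s: 11.0
eef_pos: [0.5199, 0.1018, 0.1318]
eef_rot: [0.0, 0.701, 0.713, 0.0]
wrist_force: [-0.8, -0.1, -2.0]
opening: 0.68
shift [ 0.2338 -0.0512  0.0009] turn [-0.001  -0.0001 -0.0514] t 11.05 [0.5192 0.1018 0.1308] F [-0.2  0.3 -1.4] op 0.679
```

View pics/w9.png

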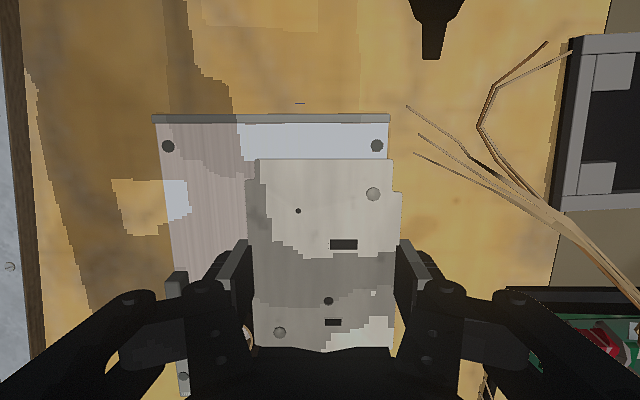

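The module is held level and hasn't slipped; it spans columns 247 to 400, with its front edge at row 158. I'll measure its pose in the hand.

```bash
cat >> h.py <<'E'
def inhand(n,eef,q):
    from scipy.spatial.transform import Rotation as Ro
    L=load(n);v,u=np.mgrid[0:400,0:640];d=L['d'].copy();T=L['T']
    w=(np.stack([(u-L['cx'])/L['f']*d,(v-L['cy'])/L['f']*d,d],-1)-T[:3,3])@T[:3,:3]
    t=Ro.from_quat([q[1],q[2],q[3],q[0]]).inv().apply((w-eef).reshape(-1,3)).reshape(w.shape)
    for p in((300,180),(380,180),(280,270),(370,270),(330,330),(300,340)): print(p,t[p[1],p[0]].round(4))
    for p in((255,200),(243,200),(398,210),(405,210),(310,157),(310,160)):print(p,t[p[1],p[0]].round(4))
    k=(abs(t[...,2]-t[210,320,2])<.006)&(abs(t[...,0])<.045)&(d>0)&(v<230)
    print('edges x',np.percentile(t[k][:,0],[.2,50,99.8]).round(4),'front y',np.percentile(t[k][:,1],.2).round(4))
E
python3 - <<'E'
from h import *
o=ctrl.get_obs();inhand('w9',o['eef_pos'],o['eef_rot'])
E
```

```text
(300, 180) [-0.0105 -0.0374  0.0105]
(380, 180) [ 0.02   -0.0378  0.0089]
(280, 270) [-0.0194  0.0003  0.0095]
(370, 270) [0.0177 0.0006 0.0101]
(330, 330) [0.0013 0.0284 0.0088]
(300, 340) [-0.0118  0.034   0.0095]
(255, 200) [-0.0277 -0.0302  0.008 ]
(243, 200) [-0.0612  0.0044  0.1258]
(398, 210) [ 0.0277 -0.0255  0.0097]
(405, 210) [0.0606 0.014  0.1311]
(310, 157) [-0.0112 -0.0275  0.1265]
(310, 160) [-0.0066 -0.0452  0.0102]
edges x [-0.0317 -0.002   0.0285] front y -0.0459
```

```bash
python3 -m pendant '[[[0.02,0,-0.02,0,0,-0.02,1],[0.035,0,-0.02,0,0,-0.02,1],[0.04,0,-0.02,0,0,-0.011,1],[0.04,0,-0.01,0,0,0,1],[0.04,0,0,0,0,0,1],[0.035,0,0,0,0,0,1],[0.02,0,0,0,0,0,1],[0,0,0,0,0,0,1],[0,0,0,0,0,0,1]]]'; python3 - <<'E'
from h import *
snap('wrist','w10'); goal(.4658,.3348,.13,np.radians(93.87))
E
```

```text
time_s: 11.95
eef_pos: [0.506, 0.3311, 0.1995]
eef_rot: [-0.0, 0.683, 0.731, -0.002]
wrist_force: [0.5, 0.2, -0.7]
opening: 0.681
shift [ 0.007  -0.04    0.0699] turn [-0.0026  0.0013 -0.0004] t 12.0 [0.5064 0.3306 0.1998] F [-0.4  0.3  0.3] op 0.683
```

View pics/w10.png

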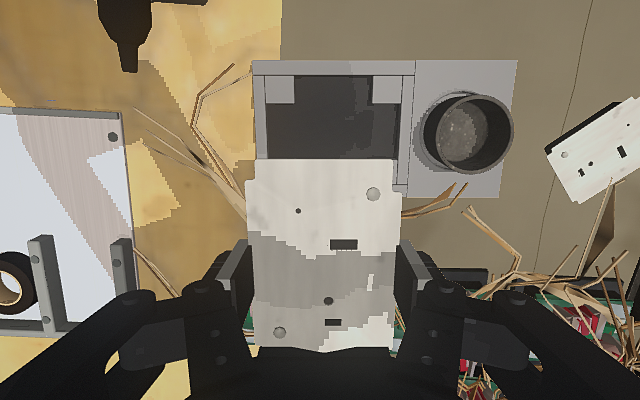

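```bash
python3 - <<'E'
from h import *
L=load('w1')
v,u=np.mgrid[0:400,0:640];d=L['d'];T=L['T']
w=(np.stack([(u-L['cx'])/L['f']*d,(v-L['cy'])/L['f']*d,d],-1)-T[:3,3])@T[:3,:3]
for p in((538,114),(539,115),(541,117),(545,121),(550,127),(560,140)): print(p,w[p[1],p[0]].round(3))
m=(w[...,0]>.40)&(w[...,0]<.56)&(w[...,1]>.26)&(w[...,1]<.41)&(w[...,2]>.02)&(d>0)
print(m.sum(),w[m][:,:].max(0)); 
i=np.argwhere(m); print([(tuple(a[::-1]),w[tuple(a)].round(3).tolist()) for a in i[::12]][:40])
# tray in w10
L=load('w10');crop('w10',240,50,530,210,2.7,'c10')
E
```

```text
(538, 114) [0.5   0.307 0.066]
(539, 115) [0.501 0.309 0.065]
(541, 117) [0.503 0.312 0.065]
(545, 121) [0.509 0.354 0.005]
(550, 127) [0.515 0.355 0.014]
(560, 140) [0.531 0.379 0.001]
1514 [0.55998172 0.40975593 0.07260996]
[((np.int64(537), np.int64(114)), [0.5, 0.307, 0.066]), ((np.int64(541), np.int64(117)), [0.503, 0.312, 0.065]), ((np.int64(542), np.int64(121)), [0.507, 0.312, 0.067]), ((np.int64(546), np.int64(124)), [0.509, 0.316, 0.067]), ((np.int64(633), np.int64(127)), [0.511, 0.407, 0.062]), ((np.int64(634), np.int64(128)), [0.512, 0.406, 0.065]), ((np.int64(632), np.int64(129)), [0.513, 0.405, 0.064]), ((np.int64(629), np.int64(130)), [0.514, 0.402, 0.064]), ((np.int64(626), np.int64(131)), [0.515, 0.4, 0.063]), ((np.int64(621), np.int64(132)), [0.516, 0.399, 0.06]), ((np.int64(553), np.int64(133)), [0.518, 0.324, 0.068]), ((np.int64(625), np.int64(133)), [0.517, 0.4, 0.063]), ((np.int64(613), np.int64(134)), [0.519, 0.393, 0.057]), ((np.int64(629), np.int64(134)), [0.518, 0.405, 0.063]), ((np.int64(609), np.int64(135)), [0.52, 0.39, 0.056]), ((np.int64(626), np.int64(1
[... 686 characters left out ...]
 [0.526, 0.38, 0.048]), ((np.int64(604), np.int64(140)), [0.525, 0.389, 0.053]), ((np.int64(478), np.int64(141)), [0.53, 0.264, 0.039]), ((np.int64(589), np.int64(141)), [0.527, 0.378, 0.047]), ((np.int64(601), np.int64(141)), [0.527, 0.388, 0.05]), ((np.int64(480), np.int64(142)), [0.531, 0.266, 0.039]), ((np.int64(588), np.int64(142)), [0.528, 0.378, 0.046]), ((np.int64(600), np.int64(142)), [0.528, 0.386, 0.052]), ((np.int64(558), np.int64(143)), [0.528, 0.33, 0.07]), ((np.int64(588), np.int64(143)), [0.53, 0.379, 0.045]), ((np.int64(477), np.int64(144)), [0.533, 0.263, 0.04]), ((np.int64(569), np.int64(144)), [0.53, 0.353, 0.053]), ((np.int64(587), np.int64(144)), [0.531, 0.379, 0.044])]
```

View pics/c10.png

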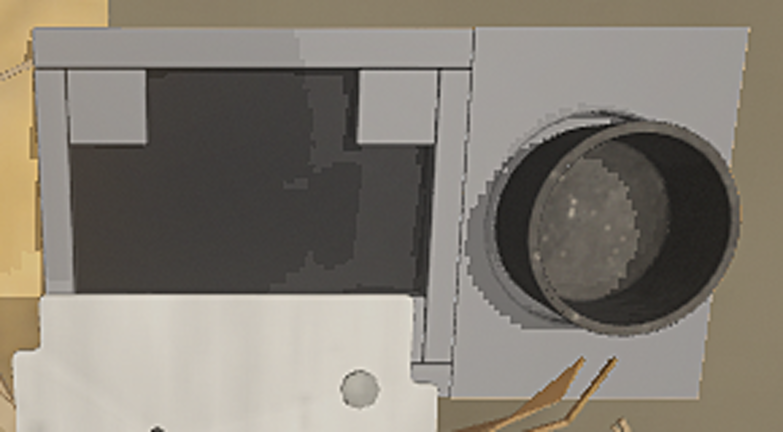

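```bash
python3 - <<'E'
from h import *
L=load('w10');P=lambda c:atz(L,240+c[0]/2.7,50+c[1]/2.7,.014)*1000
w=[P(c) for c in((147,144),(358,144),(33,28),(749,28))]
th,R,t,r=fit([(-24,-33),(-24,33),(-59,-68),(-59,152)],w);print(np.degrees(th),t,r.round(1))
o=ctrl.get_obs();inhand('w10',o['eef_pos'],o['eef_rot'])
goal(.4538,.334,.13,np.radians(93.8))
E
```

```text
3.779058759205563 [463.98622841 335.0279402 ] [[ 0.2  0.3]
 [ 0.4 -0.3]
 [-0.4 -0.5]
 [-0.2  0.4]]
(300, 180) [-0.0099 -0.0388  0.0108]
(380, 180) [ 0.0205 -0.039   0.0099]
(280, 270) [-0.0187 -0.0011  0.0105]
(370, 270) [ 0.0182 -0.0011  0.0106]
(330, 330) [0.0019 0.0273 0.0103]
(300, 340) [-0.0111  0.0322  0.0101]
(255, 200) [-0.0273 -0.0311  0.0101]
(243, 200) [-0.0697  0.0138  0.1647]
(398, 210) [ 0.0281 -0.027   0.0102]
(405, 210) [0.0638 0.0158 0.1432]
(310, 157) [-0.0134 -0.0181  0.1966]
(310, 160) [-0.006  -0.0466  0.0104]
edges x [-0.0311 -0.0015  0.0291] front y -0.047
shift [ 0.007 -0.052  0.07 ] turn [-0.0026  0.0013  0.0009] t 12.0 [0.5064 0.3306 0.1998] F [-0.4  0.3  0.3] op 0.683
```

The tray fit repeats within 0.3 mm: cutout at (0.464, 0.335), yaw 3.8°. A loose wire tip hangs at (0.50, 0.307, 0.066), so I'll descend 12 mm towards the robot from the target, then slide in under it.

```bash
python3 -m pendant '[[[0.004,-0.026,0,0,0,0,1],[0.0045,-0.026,0.01,0,0,0,1],[0,0,0.03,0,0,0,1],[0,0,0.03,0,0,0,1],[0,0,0.03,0,0,0,1],[0,0,0.025,0,0,0,1],[0,0,0.015,0,0,0,1],[0,0,0.008,0,0,0,1],[0,0,0,0,0,0,1],[0,0,0,0,0,0,1]]]'; python3 - <<'E'
from h import *
goal(.466,.3355,.05,np.radians(93.8))
E
```

```text
time_s: 13.0
eef_pos: [0.4554, 0.3366, 0.0544]
eef_rot: [0.0, 0.683, 0.73, 0.001]
wrist_force: [0.2, -0.1, -1.0]
opening: 0.681
shift [-0.0018  0.0105  0.0044] turn [ 0.0015 -0.0005  0.0005] t 13.0 [0.4554 0.3366 0.0544] F [ 0.2 -0.1 -1. ] op 0.681
```

```bash
python3 -m pendant '[[[0,0,0.004,0,0,0,1],[-0.0005,0.005,0,0,0,0,1],[-0.0005,0.0055,0,0,0,0,1],[0,0,0,0,0,0,1],[0,0,0,0,0,0,1]]]'; python3 - <<'E'
from h import *
goal(.466,.3355,.0316,np.radians(93.8));snap('wrist','w11');snap('side','s11');crop('s11',225,150,325,240,7,'cs11')
E
```

```text
time_s: 13.5
eef_pos: [0.4654, 0.3362, 0.0496]
eef_rot: [0.0, 0.683, 0.73, 0.0]
wrist_force: [-1.1, -0.1, -0.7]
opening: 0.675
shift [-0.0007  0.0005  0.018 ] turn [ 0.0003 -0.0002  0.0006] t 13.5 [0.4654 0.3362 0.0496] F [-1.1 -0.1 -0.7] op 0.675
```

View pics/w11.png

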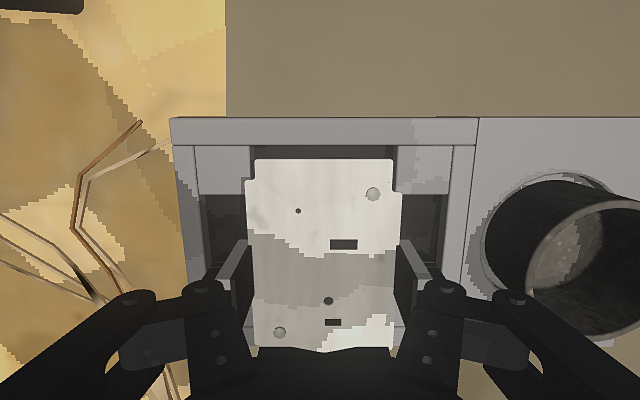

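View pics/cs11.png

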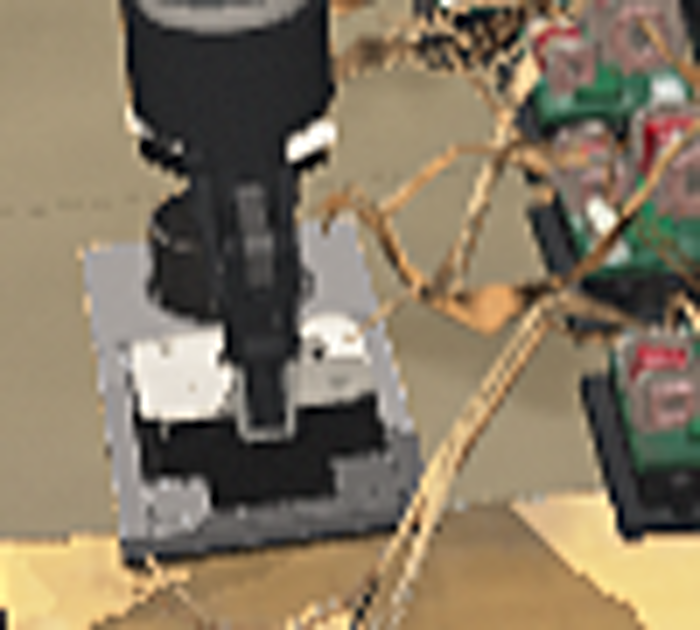

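```bash
python3 - <<'E'
from h import *
L=load('w11');A=np.array
th=np.radians(3.83);R=A([[np.cos(th),-np.sin(th)],[np.sin(th),np.cos(th)]]);c=A([464.1,334.9])
f=lambda u,v,z:(R.T@(atz(L,u,v,z)[:2]*1000-c)).round(1)
print('pads',f(253,147,.014),f(397,147,.014),'outer',f(170,118,.014))
z=.0496-.0099
print('mod L/R/front',f(246,210,z),f(401,210,z),f(320,158,z))
crop('w11',160,100,480,220,2.5,'c11')
E
```

```text
pads [-46.4 -31.6] [-46.3  32.5] outer [-59. -67.]
mod L/R/front [-25.3 -30.4] [-25.2  29.9] [-45.6  -1.5]
```

View pics/c11.png

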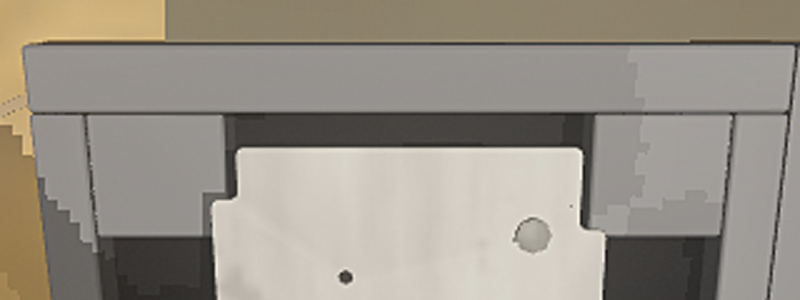

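Sideways the module is centred to 0.2 mm, but it sits about 1.6 mm too far towards the robot. I'll shift it and lower.

```bash
python3 -m pendant '[[[0,0.0018,0,0,0,0,1],[0,0,0.006,0,0,0,1],[0,0,0.005,0,0,0,1],[0,0,0.003,0,0,0,1],[0,0,0,0,0,0,1]]]';python3 -m pendant '[[[0,0,0.002,0,0,0,1],[0,0,0,0,0,0,1]]]'; python3 -m pendant '[[[0,0,0.001,0,0,0,1],[0,0,0,0,0,0,1]]]'
```

```text
time_s: 14.1
eef_pos: [0.4662, 0.336, 0.0344]
eef_rot: [-0.0, 0.683, 0.73, -0.001]
wrist_force: [0.2, 0.4, -1.5]
opening: 0.684
time_s: 14.3
eef_pos: [0.4668, 0.3362, 0.0332]
eef_rot: [-0.0, 0.683, 0.73, -0.0]
wrist_force: [-0.2, 0.3, -1.1]
opening: 0.68
time_s: 14.5
eef_pos: [0.4669, 0.3363, 0.0324]
eef_rot: [0.0, 0.683, 0.73, 0.0]
wrist_force: [-0.3, -0.6, -1.3]
opening: 0.682
```

```bash
python3 -m pendant '[[[0,0,0.0005,0,0,0,1],[0,0,0,0,0,0,1]]]'; python3 -m pendant '[[[0,0,0.0005,0,0,0,1],[0,0,0,0,0,0,1]]]'; python3 - <<'E'
from h import *
snap('wrist','w12')
E
```

```text
time_s: 14.7
eef_pos: [0.467, 0.3363, 0.0321]
eef_rot: [0.0, 0.683, 0.73, 0.0]
wrist_force: [-1.3, 0.6, 0.0]
opening: 0.681
time_s: 14.9
eef_pos: [0.467, 0.3363, 0.032]
eef_rot: [0.0, 0.683, 0.73, 0.0]
wrist_force: [-2.3, -1.5, 4.6]
opening: 0.678
```

View pics/w12.png

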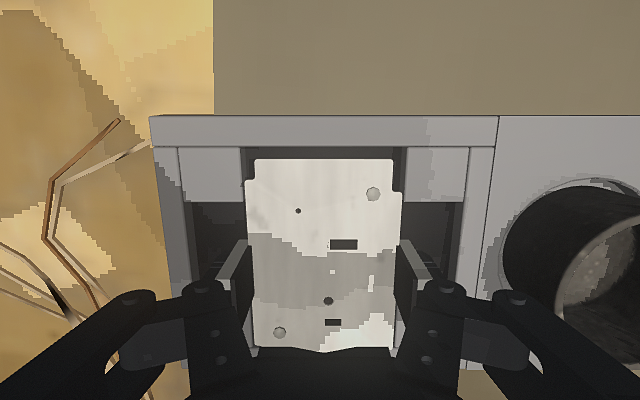

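Contact came at TCP z = 0.032, which puts the underside at 4 mm, so it is seated. Gaps to the sides show at columns 241 to 246 and 401 to 406. I'm releasing with a partial opening, then rising.

```bash
python3 -m pendant '[[[0,0,0,0,0,0,-0.5],[0,0,0,0,0,0,-0.65],[0,0,0,0,0,0,-0.7],[0,0,0,0,0,0,-0.7]]]'; python3 -m pendant '[[[0,0,-0.005,0,0,0,-0.7],[0,0,-0.02,0,0,0,-0.7],[0,0,-0.04,0,0,0,-0.7],[0,0.01,-0.04,0,0,0,-0.7],[0,0.03,-0.04,0,0,0,-0.7],[0,0.03,-0.03,0,0,0,-0.7],[0,0,0,0,0,0,-0.7],[0,0,0,0,0,0,-0.7]]]';python3 - <<'E'
from h import *
snap('wrist','w13');snap('side','s13');crop('s13',225,150,385,310,4,'cs13')
L=load('w13');v,u=np.mgrid[0:400,0:640];d=L['d'];T=L['T']
w=(np.stack([(u-L['cx'])/L['f']*d,(v-L['cy'])/L['f']*d,d],-1)-T[:3,3])@T[:3,:3]
th=np.radians(3.83);R=np.array([[np.cos(th),-np.sin(th)],[np.sin(th),np.cos(th)]])
m=(w[...,:2]-np.array([.4641,.3349]))@R
for p in [(-.03,-.015),(-.03,.015),(0,0),(.03,-.015),(.03,.015),(-.052,0),(-.035,.04)]:
    k=np.hypot(m[...,0]-p[0],m[...,1]-p[1])<.004
    print(p,k.sum(),np.median(w[k][:,2]).round(4))
E
```

```text
time_s: 15.35
eef_pos: [0.4669, 0.3363, 0.0313]
eef_rot: [-0.0, 0.683, 0.73, -0.0]
wrist_force: [-0.4, 0.3, 0.3]
opening: 0.852
time_s: 16.15
eef_pos: [0.5372, 0.3409, 0.2072]
eef_rot: [0.0, 0.683, 0.73, 0.001]
wrist_force: [-0.5, 0.2, -0.4]
opening: 0.85
(-0.03, -0.015) 84 0.022
(-0.03, 0.015) 80 0.0222
(0, 0) 72 0.0222
(0.03, -0.015) 69 0.0222
(0.03, 0.015) 67 0.022
(-0.052, 0) 82 0.014
(-0.035, 0.04) 78 0.0139
```

View pics/w13.png

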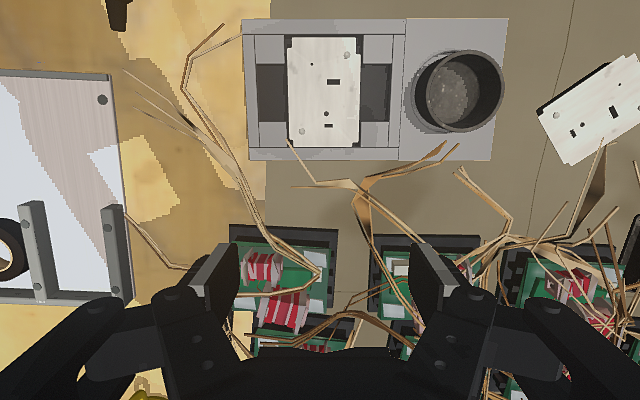

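View pics/cs13.png

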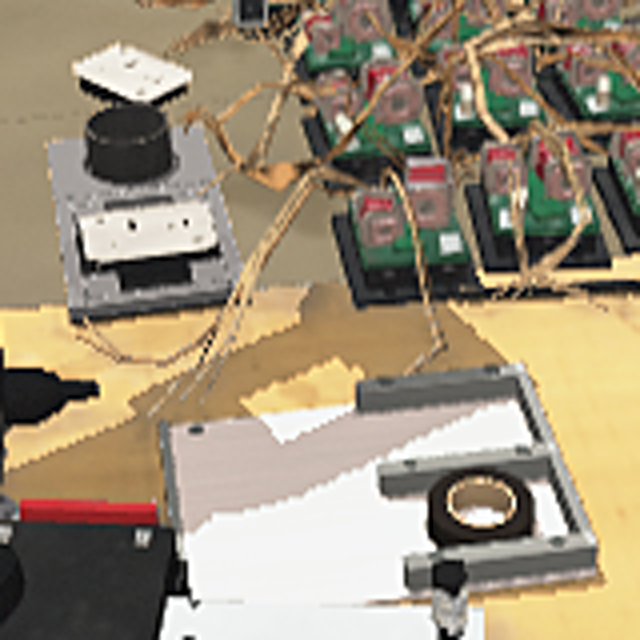

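The module's cover is level at 22 mm at five points, which matches the 4 mm floor plus 18 mm height. It lies inside the cutout at (287–360, 37–147), with the pot and roll in place and the robot clear. Handing in.

```bash
python3 - <<'E'
from h import *
print(ctrl.hand_in(), ctrl.get_obs()['time_s'])
E
```

```text
the job is handed in; nothing more can be done
the job is handed in; nothing more can be done
```

The module now lies flat and released in the oblong cutout, and the job was handed in at about 16.3 s of the 54 s allowed. I pressed on its top with about 6–12 N and dragged it straight out onto the apron. Its centre ended about 4 mm past the apron point, short of the lip. I then let go, took it by its two long sides, lowered it into the cutout and backed the robot off.

**Last checks:**
- **Seating:** the cover is level at 22 mm at five points, so the module is fully down. It lies inside the cutout, with visible gaps along both long sides.
- **Bystanders:** the tape roll and the pot look unmoved in the final pictures.
- **Forces:** the highest wrist force I read was about 12 N.

**Disagreements:** the position measurements agreed to about 2 mm. The in-hand offset along the module varied by about 1.5 mm, so I corrected it by 1.8 mm just before lowering. A loose wire tip hung near one end of the cutout, and I slid the module in under it.

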